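# Release the rover's two drive brakes through the deck windows

### The arm

A 7-joint arm with a two-finger parallel gripper is mounted at the origin on the work surface. World frame = base frame: x ahead of the robot, y to its left, z up, the work surface at z = 0. Lengths are in mm, angles in rad, forces in N, time in s.
With the tool pointing down it reaches from about 400 to 850 mm from the base axis. Payload 4.5 kg.
Tool frame: the origin (TCP) lies midway between the tips of the shut fingers; the grasp point (between the pads) lies 19 mm behind it; z points along the fingers, y is the line along which they close (so a half turn about z gives the same grasp; the last joint's range is limited). The gripper opens to 85 mm and grips with 20 to 120 N. Pads are 22 mm wide; open, the fingers measure 114 mm over their backs; the gripper's body (76 mm by 85 mm) begins 54 mm behind the grasp point. The pads swing forward as they close: fully open they stand 13 mm farther back than shut.
Start: joints at [1.182, 0.689, -0.195, 1.565, 0.157, 0.902, -0.215], TCP at [256.478, -569.976, 231.317] pointing down, gripper open.
Joint ranges: [-3.01, 3.01], [-0.46, 2.08], [-1.47, 1.51], [0.13, 2.56], [-1, 4.14], [0.04, 2.09], [-2.66, 2.66]. Speed limits (rad/s): [2.57, 2.57, 3.14, 3.14, 3.14, 3.14, 3.14].

### API

Orientations are given as a unit quaternion [w, x, y, z].
In Python, from rig import robot gives the robot as it stands.
- The arm moves only by the tool jog_arm, never from a script. Its argument "motion" is a list of rows, each an object of numbers: "hand": the gripper's target within -1 to 1 (shut at 1, half-way at 0, fully open at -1); "tx", "ty", "tz": the shift along the tool's x, y, z in mm; "wx", "wy", "wz": the turn, a rotation vector about the tool's x, y, z in degrees. A call has 1 to 5 rows; each row is the pose to reach, as a shift and turn from the pose commanded when the call began, along the tool's axes at that moment; what a row does not reach only later rows make up. A row lasts 1/8 s, in which the tool goes at most 62.5 mm and 10.7 degrees, less where a joint would pass 70% of its speed; a pose out of reach is approached as far as the arm can. A call with a gripper value outside its range is refused whole. The fingers move at their own pace and stop on an object; "force" is the grip in N (left out, the last holds). Time passes only in rows, so rows that repeat a pose let the fingers close. It gives the time, the measured TCP pose, the force, the opening and the grip force at its end, in the units of the state.
- robot.get_state(): the state, without advancing time (a new reading comes with each control period).
- robot.camera(name): name is "scene" or "top" or "wrist"; returns a dict with "pixels" (384x512x3 uint8, red, green, blue), "range_z" (384x512 float32, mm along the optical axis (not along the pixel's ray), 0 where there is no reading), "intrinsics" (3x3 intrinsics, pixels), "rvec" (rotation vector, rad) and "tvec" (3), from world to camera coordinates, as OpenCV has them. Camera axes: x right, y down, z forward; pixel columns grow to the right and rows downward; lengths in mm; the calibration is good to about 2 mm. The wrist camera is an equidistant fisheye: a pixel r from the principal point sees the ray r / f radians off the axis. A picture is of the moment at which its call begins.
- robot.job_done(): hands the job in; it is judged then, once.
Trained networks look in the newest picture that a camera, given by its name, has taken for a name from the list of things; names that differ only in an ending like _2 or _b are one class to them, and where a whole thing is asked for, a point or a joint stands for the part that bears it (a point fixed in the world has none). Each returns a list of dicts, best first, with "conf" (0 to 1); they miss things now and then, are a little off and sometimes report something else, mostly with a low value. They report only what shows in the picture. A call takes as long as a camera call.
- robot.find_in(camera, query): "extent" ([left, top, right, bottom] in pixels, round what is visible of it).
- robot.outline_of(camera, query): "pixels" (384x512 bool, what is visible of it) and "extent" ([left, top, right, bottom] in pixels, round what is visible of it).
- robot.tip_of(camera, query): "centre" ([column, row] in pixels: a listed point, or the origin of a listed thing).
The state is a dict: "t": time; "joint_positions": joint angles; "dq": joint speeds; "effort": joint torques, N m; "ee_pos": TCP position; "orientation": TCP orientation; "force": force on the tool from outside, world axes, zero at the start; "torque": the same for the moment, N m; "finger_gap": finger opening in mm; "grasp_force": force on a finger pad.
Only numpy, scipy, OpenCV 4.12 (cv2) and the standard library are available. Lean on these libraries where they do the work, as an engineer would, in place of code of your own. Each camera call takes 0.05 s, during which the arm holds its last target. There are 200 camera calls.

### The job

The rover has to be rolled away, so release both of its drive brakes: reach down through each of the two yellow-edged windows in its deck and press the red brake lever inside fully down to its stop, left and right in either order. The yellow edging has only just been glued on, so touch neither it nor the grey deck plate, and leave the tools and other things on the deck and bench where they are. Only press with the fingertips, grasp nothing, and finish with the hand withdrawn above the deck or away from the rover, both levers staying down.

Things in the scene. Friction and masses are not known exactly. Their poses are not given: they have to be found in the camera images.
- rover: grey four-wheeled rover, fixed on a low service stand. Origin: on the work surface under the middle of the hull; x forwards (its rear faces the robot at yaw 0), y to its left, z up. Hull 400 long (x) x 300 wide (y), 472 wide over the wheel hubs, tyres 168 high; top of the deck 175 above the origin
- deck: the rover's flat grey deck plate (400 x 300 x 4) with the yellow window edging and what is bolted on its front part: lidar puck (44 high) at x 145, mushroom stop button (34 high) at x 155, y 105, aerial stub (40 high) at x 165, y -115. Same origin and axes as rover; its top is 175 above the origin
- window_left (a point): centre of the left window's opening (rover y +78, x -75), at the height of the top of its yellow edging. Clear opening 95 along the rover's x and 85 along its y; edging strips 6 wide, standing 3 above the deck top and reaching 7 below it. Axes as the rover's
- window_right (a point): the same for the right window (rover y -78)
- pad_left (a point): middle of the upper face of the left lever's red pad (34 along the lever, 28 wide, 9 thick), near the middle of the window seen from above. Lever up: about 24 below the window point; lever on its stop: about 45 below. The point moves with the pad; its y axis is always the rover's y
- pad_right (a point): the same for the right lever
- brake_left (a joint): angle (rad) of the left brake lever: 0 = fully up (brake on), 0.35 = fully down on its rigid stop (released). Its pin lies along the rover's y, 62 ahead (rover +x) of the pad's middle, so the pad swings almost straight down, about 22 in all. It stays at whatever angle it is left (friction): about 5 N down on the pad's middle moves it
- brake_right (a joint): the same for the right brake lever
- driver: loose screwdriver, orange handle, 150 long, 18 thick, lying on the deck ahead of the right window. Origin: middle of its length, underside; x along it towards the tip
- screw_tray: loose blue screw tray, 75 x 55 x 18, on the deck ahead of the left window. Origin: centre of its underside
- lipo: loose blue and yellow battery pack, 138 x 46 x 38, on the bench to the left. Origin: centre of its underside
- cleaner: white bottle, 60 across, 150 high, on the bench to the left. Origin: centre of its underside
- spare_wheel: spare black wheel lying flat, 162 across, 66 high, on the bench to the left. Origin: centre of its underside
- multimeter: yellow and black multimeter, 175 x 85 x 44, on the bench to the right. Origin: centre of its underside
- mug: blue mug, 82 across without its handle, 95 high, on the bench to the right. Origin: centre of its underside

How it is judged:
By the outcome, as a careful person would: the job done as asked, in the order asked, and still so for the second after the job is handed in, with the robot touching nothing.
It also fails if it takes over 45 s, if anything falls off the work surface, if the arm or the gripper's body presses on something with over 40 N, if the wrist force passes 120 N, or if a joint passes its speed limit or range.

## Working session

There is one attempt and no reset: what is moved stays moved. The work goes in short steps, Python scripts to look and compute and a tool call to move; the robot and the scene stay as the last step left them, time stands still between calls to the robot, and variables do not carry over. Pictures are saved under pics/ and viewed, at most 10 in all, crops included, and the job is handed in when it is done.

Besides the shell and the picture viewer there is one more tool, called after "Emit:" by a JSON object that holds its "method" and its "body". jog_arm: Moves the arm, as the interface text tells. Its arguments: {"type":"object","properties":{"motion":{"type":"array"},"force":{"type":"number"}},"required":["motion"]}

```bash
mkdir -p pics
cat > h.py <<'E'
import numpy as np, cv2
from scipy.spatial.transform import Rotation as R
from rig import robot
def cam(n):
    c=robot.camera(n); c['R']=cv2.Rodrigues(np.array(c['rvec'],float))[0]; c['t']=np.array(c['tvec'],float).ravel(); return c
def world(c,u,v,z=None,d=None):
    K=c['intrinsics']; r=np.array([(u-K[0,2])/K[0,0],(v-K[1,2])/K[1,1],1.])
    o=-c['R'].T@c['t']; w=c['R'].T@r
    return o+w*(d if z is None else (z-o[2])/w[2])
def save(c,name): cv2.imwrite('pics/'+name,c['pixels'][:,:,::-1])
E
python3 - <<'E'
from h import *
np.set_printoptions(precision=1,suppress=True)
s=robot.get_state(); print(s['t'],s['ee_pos'],s['orientation'],s['finger_gap'])
ims=[]
for n in ['top','scene']:
    c=cam(n); ims.append(c['pixels'])
    print(n,c['intrinsics'].tolist(),-c['R'].T@c['t'])
    for q in ['window_left','window_right','pad_left','pad_right','rover']:
        for r in robot.tip_of(n,q)[:2]:
            u,v=r['centre']; i,j=int(round(v)),int(round(u))
            d=c['range_z'][i,j] if 0<=i<384 and 0<=j<512 else 0
            print(q,round(r['conf'],2),[round(u,1),round(v,1)],world(c,u,v,d=d))
    for q in ['driver','screw_tray','cleaner']:
        for r in robot.find_in(n,q)[:1]: print(q,r)
    save(c,n+'1.png')
E
```

```text
0.0 [ 256.2 -569.4  230.5] [-0.   1.   0.2 -0. ] 85.11068209746993
top [[346.6250639878461, 0.0, 258.8314784049098], [0.0, 346.6250639878461, 193.54831456425276], [0.0, 0.0, 1.0]] [ 451.4   31.6 1532.5]
window_left 0.6 [257.0, 196.6] [514.4   3.5  52.1]
window_right 0.92 [293.8, 195.2] [ 519.4 -141.1  155.9]
window_right 0.43 [361.2, 177.1] [ 615.8 -460.8    1.6]
pad_left 0.56 [252.2, 199.3] [498.8  24.3 153.1]
pad_right 0.56 [291.9, 194.7] [ 521.2 -133.5  155.3]
rover 0.78 [272.1, 179.3] [578.7 -51.8 175.9]
driver {'extent': [290.7, 160.0, 308.4, 166.4], 'conf': 0.61}
screw_tray {'extent': [249.8, 153.4, 264.7, 179.9], 'conf': 0.51}
cleaner {'extent': [122.6, 194.2, 144.8, 214.6], 'conf': 0.73}
scene [[432.4435573441113, 0.0, 255.63961006634906], [0.0, 432.4435573441113, 195.0501371054387], [0.0, 0.0, 1.0]] [1142.9 -428.6 1254.6]
window_left 0.57 [256.4, 182.9] [436.8  86.2  46.9]
window_right 0.85 [216.5, 210.4] [446.2 -85.7  45.9]
window_right 0.41 [143.3, 326.5] [ 664.  -463.4   98.1]
pad_left 0.66 [254.5, 184.7] [501.4  31.6 154. ]
pad_right 0.59 [211.7, 213.7] [ 508.2 -133.7  151.7]
rover 0.5 [214.1, 210.7] [ 504.3 -122.4  152.8]
driver {'extent': [225.8, 219.4, 256.9, 258.0], 'conf': 0.63}
screw_tray {'extent': [265.3, 198.3, 290.6, 222.3], 'conf': 0.58}
cleaner {'extent': [342.4, 108.4, 364.0, 144.4], 'conf': 0.91}
```

```bash
ls pics
```

```text
scene1.png
top1.png
```

Run:
```python
import cv2,numpy as np
a=cv2.imread('pics/top1.png')[120:260,190:350]; b=cv2.imread('pics/scene1.png')[110:290,150:350]
a=cv2.resize(a,(640,560),interpolation=cv2.INTER_CUBIC)
cv2.imwrite('pics/a.png',a); cv2.imwrite('pics/b.png',cv2.resize(b,(660,594),interpolation=cv2.INTER_CUBIC))
```

```text
(no output)
```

View pics/a.png

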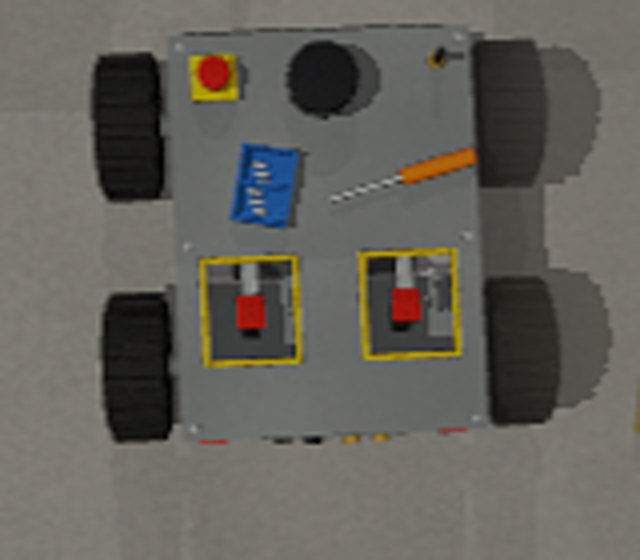

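View pics/b.png

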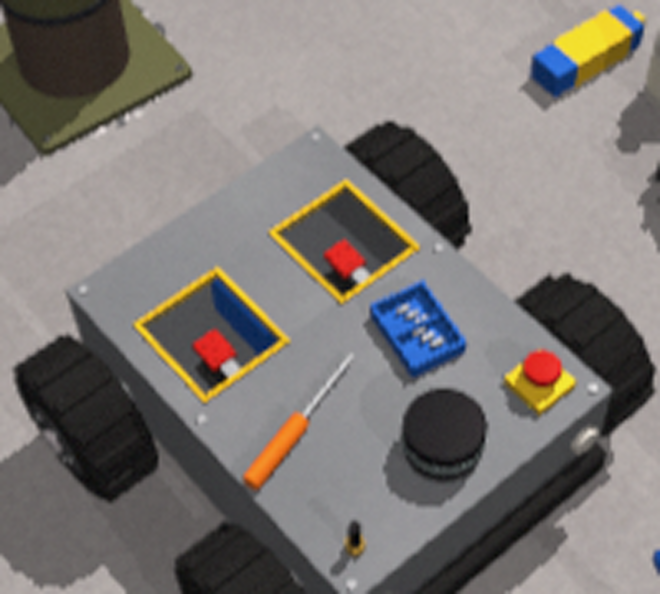

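The top view shows the left window at about pixel (252,197) and the right at (292,196). Both red pads are visible inside, and the tray and driver lie ahead of the windows. Next I measure the yellow edging and the red pads by colour.

```bash
cat > m.py <<'E'
from h import *
np.set_printoptions(precision=1,suppress=True)
def measure(n,box):
    c=cam(n); h=cv2.cvtColor(c['pixels'],cv2.COLOR_RGB2HSV).astype(int); m=np.zeros(h.shape[:2],bool)
    m[box[1]:box[3],box[0]:box[2]]=True
    Y=(m&(h[...,0]>=18)&(h[...,0]<=32)&(h[...,1]>140)&(h[...,2]>90)).astype(np.uint8)
    Rd=(m&((h[...,0]<8)|(h[...,0]>172))&(h[...,1]>150)&(h[...,2]>110)).astype(np.uint8)
    for nm,M,z in(('win',Y,178),('pad',Rd,None)):
        k,l,st,ce=cv2.connectedComponentsWithStats(M)
        for i in range(1,k):
            if st[i,4]<25: continue
            v,u=np.where(l==i)
            if nm=='pad':
                d=np.median(c['range_z'][v,u]); print(n,'pad',st[i],world(c,u.mean(),v.mean(),d=d))
            else:
                P=np.array([world(c,a,b,z=178)[:2] for a,b in zip(u,v)],np.float32)
                r=cv2.minAreaRect(P); print(n,'win',st[i],r)
E
python3 - <<'E'
from m import *
measure('top',(235,175,310,215)); measure('scene',(150,110,280,235))
s=robot.get_state();print(R.from_quat(np.roll(s['orientation'],-1)).as_matrix())
E
```

```text
top win [280 182  25  28 155] ((517.050537109375, -131.30885314941406), (106.09880828857422, 94.56187438964844), 1.4333511590957642)
top win [240 184  26  28 158] ((505.9358825683594, 24.309288024902344), (106.76460266113281, 96.01982116699219), 3.762279510498047)
top pad [288 192   7   8  56] [ 518.  -130.3  153. ]
top pad [249 194   7   8  56] [506.1  25.2 150.9]
scene win [232 165  45  37 246] ((506.6066589355469, 25.615436553955078), (106.57491302490234, 97.0465316772461), 3.2780463695526123)
scene win [191 191  47  41 268] ((516.8191528320312, -130.07049560546875), (107.12665557861328, 96.80886840820312), 3.7699830532073975)
scene pad [248 183  13  11  77] [507.4  24.4 150. ]
scene pad [209 210  13  12  92] [ 517.9 -130.5  151.8]
[[ 0.9  0.4  0. ]
 [ 0.4 -0.9 -0. ]
 [-0.   0.  -1. ]]
```

```bash
cat > g.py <<'E'
from h import *
import sys
def to(x,y,z,yaw=3.93):
    s=robot.get_state(); M=R.from_quat(np.roll(s['orientation'],-1)).as_matrix()
    T=np.array([[np.cos(a:=np.radians(yaw)),np.sin(a),0],[np.sin(a),-np.cos(a),0],[0,0,-1]])
    print('t',round(s['t'],2),'p',np.round(s['ee_pos'],1),'shift',np.round(M.T@(np.array([x,y,z])-s['ee_pos']),1),'turn',np.round(R.from_matrix(M.T@T).as_rotvec(degrees=True),1),'gap',round(s['finger_gap'],1),'F',np.round(s['force'],1))
E
python3 -c "
from g import *
to(517.5,-130.5,270)"
```

```text
t 1.0 p [ 256.5 -570.   231.3] shift [ 418.4 -293.6  -38.7] turn [ 0.   0.  20.3] gap 85.4 F [-0.7 -0.4  0.1]
```

Emit:
{"method": "jog_arm", "body": {"motion": [{"tx": 20,"ty": -14,"tz": -38.7,"wz": 5,"hand": 1},{"tx": 70,"ty": -49,"tz": -38.7,"wz": 10,"hand": 1},{"tx": 120,"ty": -84,"tz": -38.7,"wz": 15,"hand": 1},{"tx": 170,"ty": -119,"tz": -38.7,"wz": 20.3,"hand": 1},{"tx": 220,"ty": -154,"tz": -38.7,"wz": 20.3,"hand": 1}], "force": 40}}

```text
invalid input
```

```bash
python3 -c "
from g import *
to(517.5,-130.5,270)"
```

```text
t 1.0 p [ 256.5 -570.   231.3] shift [ 418.4 -293.6  -38.7] turn [ 0.   0.  20.3] gap 85.4 F [-0.7 -0.4  0.1]
```

Emit:
{"method": "jog_arm", "body": {"motion": [{"tx": 20,"ty": -14,"tz": -39,"wx": 0,"wy": 0,"wz": 5,"hand": 1},{"tx": 70,"ty": -49,"tz": -39,"wx": 0,"wy": 0,"wz": 10,"hand": 1},{"tx": 120,"ty": -84,"tz": -39,"wx": 0,"wy": 0,"wz": 15,"hand": 1},{"tx": 170,"ty": -119,"tz": -39,"wx": 0,"wy": 0,"wz": 20.3,"hand": 1},{"tx": 220,"ty": -154,"tz": -39,"wx": 0,"wy": 0,"wz": 20.3,"hand": 1}], "force": 40}}

```text
t: 1.62
ee_pos: [394.9, -337.6, 270.6]
orientation: [0.0, 0.999, 0.034, 0.0]
force: [0.6, -1.0, -0.5]
finger_gap: 0.3
grasp_force: 0.0
```

```bash
python3 -c "
from g import *
to(517.5,-130.5,270)"
```

```text
t 1.62 p [ 394.9 -337.6  270.6] shift [ 136.3 -198.3    0.6] turn [ 0.  -0.  -0.1] gap 0.3 F [ 0.6 -1.  -0.5]
```

Emit:
{"method": "jog_arm", "body": {"motion": [{"tx": 30,"ty": -44,"tz": 0,"wx": 0,"wy": 0,"wz": 0,"hand": 1},{"tx": 65,"ty": -94,"tz": 0,"wx": 0,"wy": 0,"wz": 0,"hand": 1},{"tx": 100,"ty": -145,"tz": 0,"wx": 0,"wy": 0,"wz": 0,"hand": 1},{"tx": 136,"ty": -198,"tz": 0,"wx": 0,"wy": 0,"wz": 0,"hand": 1},{"tx": 136,"ty": -198,"tz": 0,"wx": 0,"wy": 0,"wz": 0,"hand": 1}]}}

```text
t: 2.25
ee_pos: [519.1, -125.5, 270.5]
orientation: [-0.002, 0.999, 0.04, 0.001]
force: [-1.0, -0.3, 0.1]
finger_gap: 0.2
grasp_force: 0.0
```

Run:
```python
from g import *
to(517.5,-130.5,200)
c=cam('wrist'); save(c,'w1.png'); K=c['intrinsics']; np.set_printoptions(precision=1,suppress=True)
print(K[0,0],K[:2,2])
for q in ['window_right','pad_right','window_left','pad_left']:
    for r in robot.tip_of('wrist',q)[:2]:
        u=(np.array(r['centre'])-K[:2,2])/K[0,0]; th=np.hypot(*u); d=np.r_[np.sin(th)*u/th,np.cos(th)]
        o=-c['R'].T@c['t']; w=c['R'].T@d; z=178 if 'win' in q else 154
        print(q,round(r['conf'],2),r['centre'],o+w*(z-o[2])/w[2])
```

```text
t 2.25 p [ 519.1 -125.5  270.5] shift [-2.2  5.1 70.4] turn [-0.2 -0.2  0.6] gap 0.2 F [-1.  -0.3  0.1]
297.3186396354542 [257.  188.8]
window_right 0.76 [266.4, 194.7] [ 517.5 -133.3  178. ]
window_right 0.21 [257.7, 46.9] [ 636.6 -116.4  178. ]
pad_right 0.59 [263.1, 184.5] [ 518.6 -130.9  154. ]
window_left 0.89 [98.4, 191.8] [507.2  21.  178. ]
pad_left 0.62 [109.6, 183.3] [508.  21. 154.]
```

View pics/w1.png

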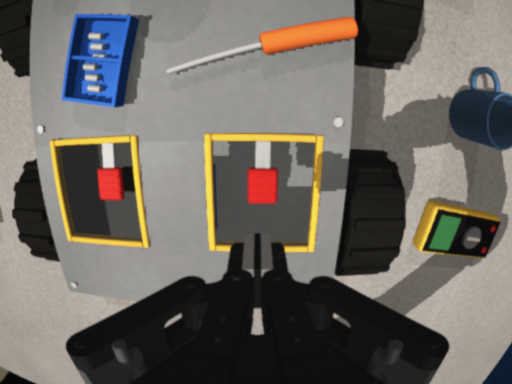

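The wrist view shows the right pad at (263,186), centred in its window, and the shut fingertips just behind it. The estimates agree, so I correct the position and go down.

Emit:
{"method": "jog_arm", "body": {"motion": [{"tx": -1,"ty": 5,"tz": 0,"wx": 0,"wy": 0,"wz": 0,"hand": 1},{"tx": -1,"ty": 5,"tz": 40,"wx": 0,"wy": 0,"wz": 0,"hand": 1},{"tx": -1,"ty": 5,"tz": 75,"wx": 0,"wy": 0,"wz": 0,"hand": 1},{"tx": -1,"ty": 5,"tz": 75,"wx": 0,"wy": 0,"wz": 0,"hand": 1}]}}

```text
t: 3.0
ee_pos: [513.2, -138.3, 193.5]
orientation: [-0.0, 0.999, 0.033, -0.003]
force: [-0.3, -0.1, 0.3]
finger_gap: 0.1
grasp_force: 0.0
```

```bash
python3 -c "
from g import *
to(518,-130.5,162)"
```

```text
t 3.0 p [ 513.2 -138.3  193.5] shift [ 5.5 -7.5 31.4] turn [-0.1  0.3 -0.1] gap 0.1 F [-0.3 -0.1  0.3]
```

Emit:
{"method": "jog_arm", "body": {"motion": [{"tx": 0,"ty": 0,"tz": 0,"wx": 0,"wy": 0,"wz": 0,"hand": 1},{"tx": 0,"ty": 0,"tz": 0,"wx": 0,"wy": 0,"wz": 0,"hand": 1}]}}

```text
t: 3.25
ee_pos: [516.4, -138.0, 196.8]
orientation: [0.0, 0.999, 0.034, 0.002]
force: [1.1, -0.1, 0.3]
finger_gap: 0.2
grasp_force: 0.0
```

```bash
python3 -c "
from g import *
to(518,-130.5,162)"
```

```text
t 3.25 p [ 516.4 -138.   196.8] shift [ 2.  -7.4 34.8] turn [ 0.1 -0.2 -0. ] gap 0.2 F [ 1.1 -0.1  0.3]
```

Emit:
{"method": "jog_arm", "body": {"motion": [{"tx": 1,"ty": -4,"tz": 0,"wx": 0,"wy": 0,"wz": 0,"hand": 1},{"tx": 1.5,"ty": -7.5,"tz": 0,"wx": 0,"wy": 0,"wz": 0,"hand": 1},{"tx": 1.5,"ty": -7.5,"tz": 0,"wx": 0,"wy": 0,"wz": 0,"hand": 1},{"tx": 1.5,"ty": -7.5,"tz": 0,"wx": 0,"wy": 0,"wz": 0,"hand": 1}]}}

```text
t: 3.75
ee_pos: [516.4, -129.9, 195.3]
orientation: [0.0, 0.999, 0.034, -0.0]
force: [-0.0, 0.4, 0.4]
finger_gap: 0.1
grasp_force: 0.0
```

```bash
python3 -c "
from g import *
to(518,-130.5,162)"
```

```text
t 3.75 p [ 516.4 -129.9  195.3] shift [ 1.6  0.7 33.3] turn [0. 0. 0.] gap 0.1 F [-0.   0.4  0.4]
```

Now down to z≈160, just above the pad.

Emit:
{"method": "jog_arm", "body": {"motion": [{"tx": 1,"ty": 0.5,"tz": 10,"wx": 0,"wy": 0,"wz": 0,"hand": 1},{"tx": 1,"ty": 0.5,"tz": 20,"wx": 0,"wy": 0,"wz": 0,"hand": 1},{"tx": 1,"ty": 0.5,"tz": 30,"wx": 0,"wy": 0,"wz": 0,"hand": 1},{"tx": 1,"ty": 0.5,"tz": 35,"wx": 0,"wy": 0,"wz": 0,"hand": 1},{"tx": 1,"ty": 0.5,"tz": 35,"wx": 0,"wy": 0,"wz": 0,"hand": 1}]}}

```text
t: 4.38
ee_pos: [517.1, -130.3, 159.8]
orientation: [-0.0, 0.999, 0.034, -0.0]
force: [0.7, 1.0, -0.5]
finger_gap: -0.2
grasp_force: 0.0
```

Run:
```python
from g import *
to(518,-130.5,140)
c=cam('wrist'); s=cam('scene')
a=cv2.resize(c['pixels'][100:300,150:370],(440,400)); b=cv2.resize(s['pixels'][130:250,160:280],(400,400),interpolation=cv2.INTER_CUBIC)
cv2.imwrite('pics/c2.png',np.hstack([a,b[:,:350]])[...,::-1])
```

```text
t 4.38 p [ 517.1 -130.3  159.8] shift [ 0.9  0.3 19.8] turn [-0.   0.1 -0. ] gap -0.2 F [ 0.7  1.  -0.5]
```

View pics/c2.png

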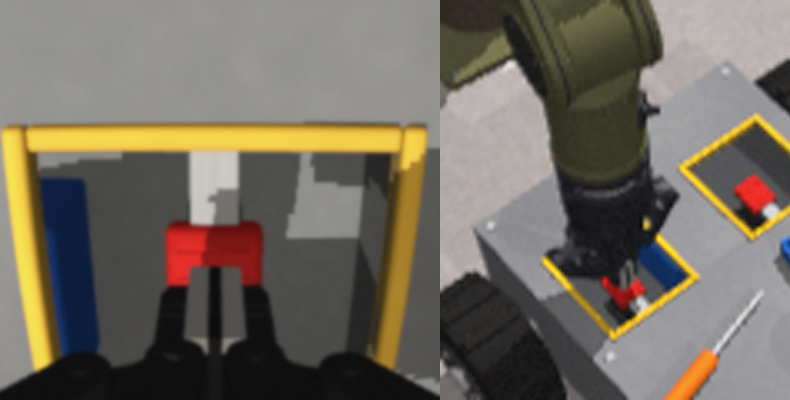

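The fingertips are centred over the right pad, with clearance inside the edging. Before going deeper I check how wide the knuckles are at each height.

Run:
```python
from g import *
s=robot.get_state(); M=R.from_quat(np.roll(s['orientation'],-1)).as_matrix()
for n in ['wrist','scene']:
    c=cam(n);K=c['intrinsics']; v,u=np.mgrid[0:384,0:512]; x=(u-K[0,2])/K[0,0]; y=(v-K[1,2])/K[1,1]
    if n=='wrist':
        th=np.hypot(x,y)+1e-9; k=np.tan(np.minimum(th,1.4))/th; x=x*k;y=y*k
    d=c['range_z']; P=np.stack([x*d,y*d,d],-1)[(d>0)]
    W=(P-c['t'])@c['R']; T=(W-s['ee_pos'])@M
    dark=c['pixels'][d>0].max(1)<60
    for h in range(0,90,8):
        m=dark&(-T[:,2]>=h)&(-T[:,2]<h+8)&(np.hypot(T[:,0],T[:,1])<80)
        if m.sum()>5: print(n,h,m.sum(),'x',np.percentile(T[m,0],[1,99]).round(),'y',np.percentile(T[m,1],[1,99]).round())
```

```text
wrist 0 54 x [ 5. 27.] y [-43.  12.]
wrist 8 335 x [-14.  22.] y [-43.  72.]
wrist 16 301 x [ 6. 11.] y [-13.  14.]
wrist 24 311 x [ 6. 11.] y [-13.  14.]
wrist 32 394 x [-11.  12.] y [-14.  12.]
wrist 40 1332 x [-9. 14.] y [-29.  29.]
wrist 48 3271 x [-9. 13.] y [-35.  35.]
wrist 56 3125 x [-10.  15.] y [-41.  41.]
wrist 64 3765 x [-10.  17.] y [-47.  48.]
wrist 72 5189 x [-10.  17.] y [-53.  54.]
wrist 80 6297 x [ 0. 18.] y [-58.  58.]
wrist 88 7141 x [ 1. 20.] y [-58.  58.]
scene 16 7 x [ 7. 13.] y [-12.  13.]
scene 24 7 x [ 2. 12.] y [-10.  13.]
scene 40 10 x [ 9. 16.] y [-12.  16.]
scene 48 45 x [-4. 15.] y [-29.  31.]
scene 56 38 x [-7. 15.] y [-39.  40.]
scene 64 36 x [-1. 18.] y [-43.  41.]
scene 72 37 x [ 3. 20.] y [-47.  49.]
scene 80 43 x [ 6. 20.] y [-53.  56.]
scene 88 59 x [-8. 21.] y [-57.  60.]
```

Half-width at the edging height is about 30, against 42.5 available, so it's clear. Pressing.

Emit:
{"method": "jog_arm", "body": {"motion": [{"tx": 0,"ty": 0,"tz": 6,"wx": 0,"wy": 0,"wz": 0,"hand": 1},{"tx": 0,"ty": 0,"tz": 12,"wx": 0,"wy": 0,"wz": 0,"hand": 1},{"tx": 0,"ty": 0,"tz": 18,"wx": 0,"wy": 0,"wz": 0,"hand": 1},{"tx": 0,"ty": 0,"tz": 21,"wx": 0,"wy": 0,"wz": 0,"hand": 1},{"tx": 0,"ty": 0,"tz": 21,"wx": 0,"wy": 0,"wz": 0,"hand": 1}]}}

```text
t: 5.2
ee_pos: [516.7, -130.4, 138.8]
orientation: [0.0, 0.999, 0.034, -0.001]
force: [-0.8, -0.8, -0.4]
finger_gap: -0.2
grasp_force: 0.4
```

Emit:
{"method": "jog_arm", "body": {"motion": [{"tx": 0,"ty": 0,"tz": 1.5,"wx": 0,"wy": 0,"wz": 0,"hand": 1},{"tx": 0,"ty": 0,"tz": 3,"wx": 0,"wy": 0,"wz": 0,"hand": 1}]}}

```text
t: 5.45
ee_pos: [517.0, -130.4, 136.3]
orientation: [0.0, 0.999, 0.034, -0.0]
force: [-2.7, -0.7, 5.3]
finger_gap: 0.1
grasp_force: 2.8
```

Run:
```python
from g import *
to(518,-130.5,140)
c=cam('wrist'); s=cam('scene')
a=cv2.resize(c['pixels'][100:300,150:370],(440,400)); b=cv2.resize(s['pixels'][130:250,160:280],(400,400),interpolation=cv2.INTER_CUBIC)
cv2.imwrite('pics/c3.png',np.hstack([a,b[:,:350]])[...,::-1])
```

```text
t 5.45 p [ 517.  -130.4  136.3] shift [ 1.   0.2 -3.7] turn [ 0.  0. -0.] gap 0.1 F [-2.7 -0.7  5.3]
```

View pics/c3.png

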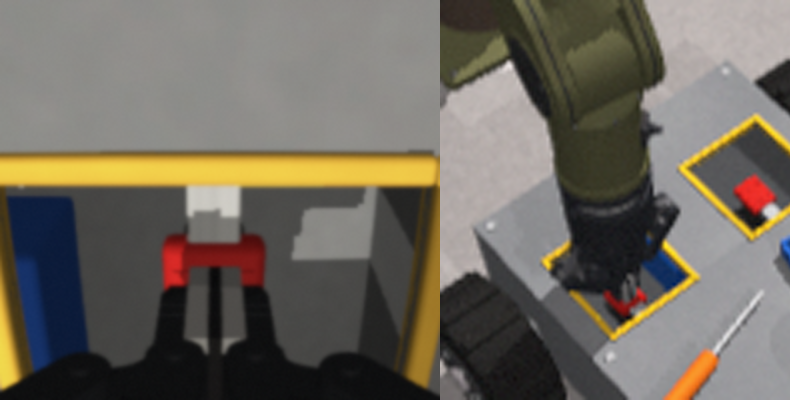

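The lever is going down and the fingers are clear of the edging. I go on in small steps until the stop shows in the force.

Emit:
{"method": "jog_arm", "body": {"motion": [{"tx": 0,"ty": 0,"tz": 1,"wx": 0,"wy": 0,"wz": 0,"hand": 1},{"tx": 0,"ty": 0,"tz": 2,"wx": 0,"wy": 0,"wz": 0,"hand": 1}]}}

```text
t: 5.8
ee_pos: [517.1, -130.4, 134.3]
orientation: [0.0, 0.999, 0.034, -0.0]
force: [-2.2, 0.4, 5.8]
finger_gap: -0.2
grasp_force: 3.5
```

Emit:
{"method": "jog_arm", "body": {"motion": [{"tx": 0,"ty": 0,"tz": 1,"wx": 0,"wy": 0,"wz": 0,"hand": 1},{"tx": 0,"ty": 0,"tz": 2,"wx": 0,"wy": 0,"wz": 0,"hand": 1}]}}

```text
t: 6.05
ee_pos: [517.2, -130.5, 133.7]
orientation: [0.0, 0.999, 0.034, 0.0]
force: [-7.2, 1.1, 24.7]
finger_gap: -0.2
grasp_force: 12.5
```

Emit:
{"method": "jog_arm", "body": {"motion": [{"tx": 0,"ty": 0,"tz": 0.7,"wx": 0,"wy": 0,"wz": 0,"hand": 1},{"tx": 0,"ty": 0,"tz": 0.7,"wx": 0,"wy": 0,"wz": 0,"hand": 1}]}}

```text
t: 6.3
ee_pos: [517.2, -130.5, 133.7]
orientation: [0.0, 0.999, 0.034, 0.0]
force: [-7.3, 1.3, 23.9]
finger_gap: -0.2
grasp_force: 12.4
```

Firm stop. Retreat straight up.

Emit:
{"method": "jog_arm", "body": {"motion": [{"tx": 0,"ty": 0,"tz": -5,"wx": 0,"wy": 0,"wz": 0,"hand": 1},{"tx": 0,"ty": 0,"tz": -25,"wx": 0,"wy": 0,"wz": 0,"hand": 1},{"tx": 0,"ty": 0,"tz": -55,"wx": 0,"wy": 0,"wz": 0,"hand": 1},{"tx": 0,"ty": 0,"tz": -80,"wx": 0,"wy": 0,"wz": 0,"hand": 1},{"tx": 0,"ty": 0,"tz": -80,"wx": 0,"wy": 0,"wz": 0,"hand": 1}]}}

```text
t: 6.92
ee_pos: [519.5, -130.4, 213.1]
orientation: [0.0, 0.999, 0.034, 0.003]
force: [-0.5, 0.1, -0.5]
finger_gap: 0.1
grasp_force: 0.0
```

```bash
python3 -c "
from g import *
to(507,24.8,212)"
```

```text
t 6.92 p [ 519.5 -130.4  213.1] shift [  -1.8 -155.7    0.9] turn [ 0.1 -0.3  0. ] gap 0.1 F [-0.5  0.1 -0.5]
```

Emit:
{"method": "jog_arm", "body": {"motion": [{"tx": 0,"ty": -35,"tz": 0,"wx": 0,"wy": 0,"wz": 0,"hand": 1},{"tx": 0,"ty": -75,"tz": 0,"wx": 0,"wy": 0,"wz": 0,"hand": 1},{"tx": 0,"ty": -120,"tz": 0,"wx": 0,"wy": 0,"wz": 0,"hand": 1},{"tx": 0,"ty": -155.5,"tz": 0,"wx": 0,"wy": 0,"wz": 0,"hand": 1},{"tx": 0,"ty": -155.5,"tz": 0,"wx": 0,"wy": 0,"wz": 0,"hand": 1}]}}

```text
t: 7.55
ee_pos: [506.4, 28.9, 210.5]
orientation: [-0.001, 0.999, 0.038, -0.0]
force: [-0.4, -0.3, 0.3]
finger_gap: -0.3
grasp_force: 0.0
```

Emit:
{"method": "jog_arm", "body": {"motion": [{"tx": 0,"ty": 0,"tz": 0,"wx": 0,"wy": 0,"wz": 0,"hand": 1},{"tx": 0,"ty": 0,"tz": 0,"wx": 0,"wy": 0,"wz": 0,"hand": 1},{"tx": 0,"ty": 0,"tz": 0,"wx": 0,"wy": 0,"wz": 0,"hand": 1}]}}

```text
t: 7.92
ee_pos: [506.8, 23.7, 211.4]
orientation: [0.0, 0.999, 0.033, -0.0]
force: [0.0, -0.1, 0.0]
finger_gap: 0.2
grasp_force: 0.0
```

Run:
```python
from g import *
to(507,24.8,195)
c=cam('wrist'); K=c['intrinsics']; np.set_printoptions(precision=1,suppress=True)
for q in ['window_left','pad_left']:
    for r in robot.tip_of('wrist',q)[:2]:
        u=(np.array(r['centre'])-K[:2,2])/K[0,0]; th=np.hypot(*u); d=np.r_[np.sin(th)*u/th,np.cos(th)]
        o=-c['R'].T@c['t']; w=c['R'].T@d; z=178 if 'win' in q else 154
        print(q,round(r['conf'],2),r['centre'],o+w*(z-o[2])/w[2])
save(c,'w3.png')
```

```text
t 7.92 p [506.8  23.7 211.4] shift [ 0.3 -1.1 16.4] turn [ 0.   0.  -0.1] gap 0.2 F [ 0.  -0.1  0. ]
window_left 0.84 [254.0, 223.7] [505.3  25.4 178. ]
pad_left 0.75 [255.3, 205.9] [508.2  24.9 154. ]
pad_left 0.52 [283.6, 30.1] [631.8  14.5 154. ]
```

View pics/w3.png

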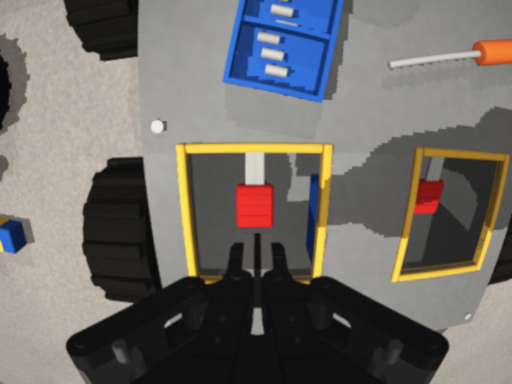

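The left pad at (255,206) is dead ahead of the fingers. The right pad now sits lower, and the tray and driver are where they were. Going down in the left window.

Emit:
{"method": "jog_arm", "body": {"motion": [{"tx": 0,"ty": -1,"tz": 12,"wx": 0,"wy": 0,"wz": 0,"hand": 1},{"tx": 0,"ty": -1,"tz": 26,"wx": 0,"wy": 0,"wz": 0,"hand": 1},{"tx": 0,"ty": -1,"tz": 40,"wx": 0,"wy": 0,"wz": 0,"hand": 1},{"tx": 0,"ty": -1,"tz": 51,"wx": 0,"wy": 0,"wz": 0,"hand": 1},{"tx": 0,"ty": -1,"tz": 51,"wx": 0,"wy": 0,"wz": 0,"hand": 1}]}}

```text
t: 8.7
ee_pos: [505.9, 25.8, 159.5]
orientation: [0.0, 0.999, 0.034, -0.001]
force: [1.1, -0.2, -0.2]
finger_gap: 0.1
grasp_force: 0.0
```

Emit:
{"method": "jog_arm", "body": {"motion": [{"tx": 0,"ty": 0,"tz": 6,"wx": 0,"wy": 0,"wz": 0,"hand": 1},{"tx": 0,"ty": 0,"tz": 12,"wx": 0,"wy": 0,"wz": 0,"hand": 1},{"tx": 0,"ty": 0,"tz": 18,"wx": 0,"wy": 0,"wz": 0,"hand": 1},{"tx": 0,"ty": 0,"tz": 21,"wx": 0,"wy": 0,"wz": 0,"hand": 1},{"tx": 0,"ty": 0,"tz": 21,"wx": 0,"wy": 0,"wz": 0,"hand": 1}]}}

```text
t: 9.32
ee_pos: [506.2, 25.8, 139.4]
orientation: [0.0, 0.999, 0.034, -0.0]
force: [-0.7, -0.0, 0.8]
finger_gap: 0.3
grasp_force: 0.5
```

Emit:
{"method": "jog_arm", "body": {"motion": [{"tx": 0,"ty": 0,"tz": 1,"wx": 0,"wy": 0,"wz": 0,"hand": 1},{"tx": 0,"ty": 0,"tz": 2,"wx": 0,"wy": 0,"wz": 0,"hand": 1},{"tx": 0,"ty": 0,"tz": 3,"wx": 0,"wy": 0,"wz": 0,"hand": 1},{"tx": 0,"ty": 0,"tz": 4,"wx": 0,"wy": 0,"wz": 0,"hand": 1}]}}

```text
t: 9.82
ee_pos: [506.4, 25.8, 135.7]
orientation: [0.0, 0.999, 0.034, -0.0]
force: [-1.2, -0.1, 5.0]
finger_gap: -0.2
grasp_force: 2.7
```

Emit:
{"method": "jog_arm", "body": {"motion": [{"tx": 0,"ty": 0,"tz": 1,"wx": 0,"wy": 0,"wz": 0,"hand": 1},{"tx": 0,"ty": 0,"tz": 2,"wx": 0,"wy": 0,"wz": 0,"hand": 1}]}}

```text
t: 10.07
ee_pos: [506.6, 25.8, 134.0]
orientation: [0.0, 0.999, 0.034, 0.0]
force: [-2.7, 0.0, 13.8]
finger_gap: -0.5
grasp_force: 7.3
```

Emit:
{"method": "jog_arm", "body": {"motion": [{"tx": 0,"ty": 0,"tz": 1,"wx": 0,"wy": 0,"wz": 0,"hand": 1},{"tx": 0,"ty": 0,"tz": 1,"wx": 0,"wy": 0,"wz": 0,"hand": 1}]}}

```text
t: 10.32
ee_pos: [506.6, 25.8, 133.9]
orientation: [0.0, 0.999, 0.034, 0.0]
force: [-5.6, 0.0, 16.2]
finger_gap: -0.2
grasp_force: 8.4
```

Emit:
{"method": "jog_arm", "body": {"motion": [{"tx": 0,"ty": 0,"tz": 1,"wx": 0,"wy": 0,"wz": 0,"hand": 1},{"tx": 0,"ty": 0,"tz": 1,"wx": 0,"wy": 0,"wz": 0,"hand": 1}]}}

```text
t: 10.58
ee_pos: [506.6, 25.8, 133.6]
orientation: [0.0, 0.999, 0.034, 0.001]
force: [-5.7, -0.2, 23.7]
finger_gap: 0.0
grasp_force: 12.4
```

Emit:
{"method": "jog_arm", "body": {"motion": [{"tx": 0,"ty": 0,"tz": -5,"wx": 0,"wy": 0,"wz": 0,"hand": 1},{"tx": 0,"ty": 0,"tz": -25,"wx": 0,"wy": 0,"wz": 0,"hand": 1},{"tx": 0,"ty": 0,"tz": -55,"wx": 0,"wy": 0,"wz": 0,"hand": 1},{"tx": 0,"ty": 0,"tz": -90,"wx": 0,"wy": 0,"wz": 0,"hand": 1},{"tx": 0,"ty": 0,"tz": -130,"wx": 0,"wy": 0,"wz": 0,"hand": 1}]}}

```text
t: 11.2
ee_pos: [506.8, 25.8, 262.3]
orientation: [0.0, 0.999, 0.034, -0.0]
force: [1.3, -0.3, 0.7]
finger_gap: 0.1
grasp_force: 0.0
```

Emit:
{"method": "jog_arm", "body": {"motion": [{"tx": -40,"ty": 0,"tz": 0,"wx": 0,"wy": 0,"wz": 0,"hand": 1},{"tx": -80,"ty": 0,"tz": 0,"wx": 0,"wy": 0,"wz": 0,"hand": 1},{"tx": -80,"ty": 0,"tz": 0,"wx": 0,"wy": 0,"wz": 0,"hand": 1},{"tx": -80,"ty": 0,"tz": 0,"wx": 0,"wy": 0,"wz": 0,"hand": 1}]}}

```text
t: 11.7
ee_pos: [428.2, 20.5, 261.8]
orientation: [-0.0, 0.999, 0.034, 0.001]
force: [-0.2, -0.8, -0.4]
finger_gap: -0.2
grasp_force: 0.0
```

Run:
```python
from m import *
measure('scene',(150,110,280,235)); c=cam('wrist'); save(c,'w4.png'); s=robot.get_state(); print(s['t'],s['ee_pos'],s['force'])
K=c['intrinsics']; h=cv2.cvtColor(c['pixels'],cv2.COLOR_RGB2HSV)
M=((h[...,0]<6)&(h[...,1]>180)&(h[...,2]>90)).astype(np.uint8); k,l,st,_=cv2.connectedComponentsWithStats(M)
o=-c['R'].T@c['t']
for i in range(1,k):
    if st[i,4]>100:
        v,u=np.where(l==i); d=c['range_z'][v,u]; p=np.stack([(u-K[0,2])/K[0,0],(v-K[1,2])/K[1,1]],1); th=np.hypot(*p.T)[:,None]
        w=np.c_[p/th*np.tan(th),np.ones(len(p))]*d[:,None]; W=(w-c['t'])@c['R']; print(st[i],np.median(W,0),np.percentile(W[:,2],[5,95]))
```

```text
scene win [232 165  45  37 253] ((506.6066589355469, 25.615436553955078), (106.57491302490234, 97.0465316772461), 3.2780463695526123)
scene win [191 191  47  41 265] ((516.7212524414062, -130.07696533203125), (107.32291412353516, 96.80886840820312), 3.7699830532073975)
scene pad [249 186  12  10  69] [507.2  25.7 132.6]
scene pad [210 214  12  11  75] [ 518.7 -130.2  133.5]
11.8 [428.4  20.6 261.6] [ 0.4  0.3 -1. ]
[ 243   80   30   36 1042] [505.1  25.3 132.2] [128.7 135.1]
[400  89  26  34 729] [ 515.8 -127.6  132.3] [128.6 134.9]
```

View pics/w4.png

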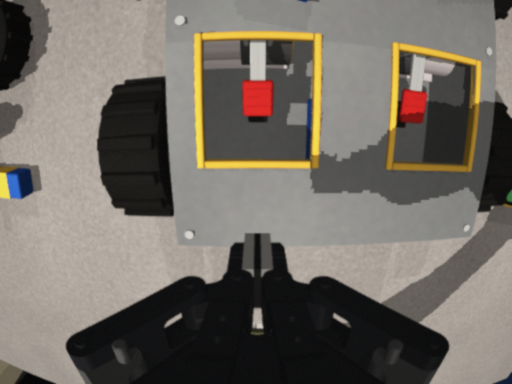

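Both pads, at pixels (258,98) and (413,106), are down at z≈132, and 133 is expected at the stop. The edging hasn't moved and the hand is clear.

```bash
python3 -c "
from rig import robot
print(robot.job_done())"
```

```text
the job is handed in; nothing more can be done
None
```

Both brake levers are pressed down to their stops and stayed down after release, the deck and edging showed no sign of contact, and the hand is withdrawn above the deck; the job is handed in, with the verdict not shown.

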